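Build up a magnifier-arm friction joint on a spindle in a spring clamp

ROBOT

A 6-joint arm with a two-finger parallel gripper is mounted at the origin on the work surface. World frame = base frame: x ahead of the robot, y to its left, z up, the work surface at z = 0. Lengths are in m, angles in degrees, forces in N, time in s.
With the tool pointing down it reaches from about 0.375 to 0.9 m from the base axis. Payload 3.1 kg.
Tool frame: the origin (TCP) lies between the finger pads; the fingertips stand 22 mm ahead of it and the grasp point (between the pads) lies 3 mm ahead of it; y points along the fingers, x is the direction in which the jaws open and shut, and the axes are right-handed (so a half turn about y gives the same grasp; the last joint's range is limited). The gripper opens to 87 mm and grips with 3 to 60 N. Pads are 19 mm wide; open, the fingers measure 117 mm over their backs; the gripper's body (75 mm by 190 mm) begins 51 mm behind the grasp point.
Start: joints at [53.256, 30.224, 82.088, -0, 67.689, -10.227], TCP at [0.279, 0.559, 0.245] pointing down, gripper open.
Joint ranges: [-176.69, 176.69], [-43.24, 126.21], [12.49, 139.97], [-82, 262], [0, 151.66], [-163.58, 163.58]. Speed limits (degrees/s): [159.86, 159.86, 180, 180, 180, 180].

INTERFACE

Orientations are given as a 3x3 rotation matrix whose columns are the frame's x, y, z axes.
In Python, from rig import bot, imaging, workorder gives the robot as it stands. The module is installed in compiled form; this text tells all that it offers.
- The arm moves only by the tool drive_tool, never from a script. Its argument "commands" is a list of rows, each an object of numbers: "dx", "dy", "dz": the shift along the tool's x, y, z normalised to -1 to 1, where 1 is 4 cm; "wx", "wy", "wz": the turn, a rotation vector about the tool's x, y, z normalised to -1 to 1, where 1 is pi/2 rad; "grip": the finger opening in mm, from 0 to 87. In form: [{"dx": .., "dy": .., "dz": .., "wx": .., "wy": .., "wz": .., "grip": ..}, ...]. A call has 1 to 8 rows; each row shifts and turns the commanded pose from where the row before left it, along the tool's axes as they then stand; what a row does not reach is not made up. A row lasts 1/8 s, in which the tool goes at most 62.5 mm and 10.7 degrees, less where a joint would pass 70% of its speed; a pose out of reach is approached as far as the arm can. A call with a number of a shift or a turn outside -1 to 1 is refused whole. A call with a gripper value outside its range is refused whole. The fingers move at their own pace and stop on an object; the grip force is fixed at half the most. Time passes only in rows, so rows that do not move let the fingers close. It gives the time, the measured TCP pose, the force and the opening at its end, in the units of the state.
- bot.read_state(): the state, without advancing time (a new reading comes with each control period).
- imaging.capture(name): name is "side" or "top" or "wrist"; returns (picture, depth): 400x640x3 uint8, red, green, blue; 400x640 float32, m along the optical axis (not along the pixel's ray), 0 where there is no reading.
- imaging.get_calibration(name): a dict with "mtx" (3x3 intrinsics, pixels), "dist" ([k1, k2, p1, p2, k3] as OpenCV has them; the pictures are not rectified), "world_to_cam" (4x4, takes a point from world to camera coordinates). Camera axes: x right, y down, z forward; pixel columns grow to the right and rows downward; lengths in m; the calibration is good to about 2 mm. A picture is of the moment at which its call begins: read the wrist's pose just before it. get_calibration takes no time and is no camera call; for the wrist camera it gives the pose at the moment of the call.
- workorder.hand_in(): hands the job in, once; it reports no verdict.
The state is a dict: "time_s": time; "joint_positions": joint angles; "qvel": joint speeds; "tau": joint torques, N m; "position": TCP position; "tcp_rot": TCP orientation; "force": force on the tool from outside, world axes, zero at the start; "moment": the same for the moment, N m; "opening": opening from 0.0 (shut) to 1.0 (fully open).
Only numpy, scipy, OpenCV 4.12 (cv2) and the standard library are available. Lean on these libraries where they do the work, as an engineer would, in place of code of your own. Each camera call takes 0.05 s, during which the arm holds its last target. There are 200 camera calls.

TASK

Stand the dark steel pivot spindle upright in the blue spring clamp: press it down between the sprung jaws until it is fully home, and let go of it only once it is home with the jaws closed on it. Then stack the three rings flat over its post, one at a time: the brass ring first, the blue ring next, the red ring on top. Leave the carton, the bottle and the screwdriver where they are.

Things in the scene. Friction and masses are not known exactly. Their poses are not given: they have to be found in the camera images.
- spindle: Loose dark steel spindle, 90 mm tall, 200 g, upright on the table. From the bottom: shank dia 26 mm, 0-30 mm (foot bevelled to dia 20 over 12 mm); shoulder dia 34, 30-36 mm; post dia 14, 36-80 mm, tapering to a dia 5 tip at 90 mm. Origin: centre of its underside; z its axis, up. Grip it by the post. The first ring rests on the shoulder, 36 mm above the origin.
- brass_ring: Loose flat brass ring (tube-shaped spacer), outside diameter 50 mm, round bore 22 mm, 15 mm thick, about 190 g. It starts lying flat on the table. Origin: centre of its underside; z is its axis, up. Grip it across its outside.
- blue_ring: Loose flat blue plastic ring (tube-shaped spacer), outside diameter 56 mm, round bore 22 mm, 15 mm thick, about 50 g. It starts lying flat on the table. Origin: centre of its underside; z is its axis, up. Grip it across its outside.
- red_ring: Loose flat red plastic ring (tube-shaped spacer), outside diameter 42 mm, round bore 22 mm, 15 mm thick, about 30 g. It starts lying flat on the table. Origin: centre of its underside; z is its axis, up. Grip it across its outside.
- clamp: Fixed blue spring clamp with two steel jaws, base 74 (x) x 124 (y) mm, 38 mm high. Origin: centre of its underside, below the well's centre; z up, jaws slide along y. Well floor 12 mm up; blue cheeks 28 mm apart in x, jaws 20 mm apart in y when empty; both flare at 45 degrees from 28 to 38 mm height to a mouth 48 x 40 mm. Home, the spindle stands on the well floor, its shoulder just above the clamp.
- jaw (a joint): Outward travel of each sprung jaw in m (both move equally): 0 when empty, about 0.003 when gripping the spindle's shank, at most 0.010. Spring force 2 N per jaw at 0, 3 N at 0.003: the spindle must be pressed in with about 5 to 15 N, its weight does not do it.
- carton: Bystander, to be left alone: brown cardboard carton 100 x 70 x 50 mm (x, y, z). Origin: centre of its underside.
- bottle: Bystander, to be left alone: small amber bottle, 52 mm in diameter, 100 mm tall, upright. Origin: centre of its underside.
- screwdriver: Bystander, to be left alone: screwdriver with a yellow handle, 170 mm long, lying flat along its x axis, handle toward -x. Origin: under the middle of its length.
Things that resemble listed ones, but are neither listed nor needed, are in the scene too. What is meant by the brass_ring is not green, pink or white, and is the smaller of those in its own colour.

How it is judged:
By the outcome, as a careful person would: the job done as asked, in the order asked, and still so for the second after the job is handed in, with the robot touching nothing.
It also fails if it takes over 106 s, if anything falls off the work surface, if the arm or the gripper's body presses on something with over 40 N, if the wrist force passes 120 N, or if a joint passes its speed limit or range.

## Working session

There is one attempt and no reset: what is moved stays moved. The work goes in short steps, Python scripts to look and compute and a tool call to move; the robot and the scene stay as the last step left them, time stands still between calls to the robot, and variables do not carry over. Pictures are saved under pics/ and viewed, on a budget of 14 in all, crops included, one or two more only if the job needs it, and the job is handed in when it is done.

Besides the shell and the picture viewer there is one more tool, called after "Emit:" by a JSON object that holds its "op" and its "data". drive_tool: Moves the arm, as the interface text tells. Its arguments: {"type":"object","properties":{"commands":{"type":"array"}},"required":["commands"]}

```bash
mkdir -p pics; cat > h.py <<'E'
import numpy as np, cv2
from rig import bot, imaging, workorder
def cap(n):
    c=imaging.get_calibration(n); p,d=imaging.capture(n); return p,d,c
def save(p,f): cv2.imwrite('pics/'+f,cv2.cvtColor(p,cv2.COLOR_RGB2BGR))
def ray(c,uv):
    M=np.array(c['world_to_cam']);R=M[:3,:3];t=M[:3,3]
    q=cv2.undistortPoints(np.array(uv,float).reshape(-1,1,2),np.array(c['mtx']),np.array(c['dist'])).reshape(-1,2)
    return -R.T@t, np.c_[q,np.ones(len(q))]@R
def onz(c,uv,z):
    o,d=ray(c,uv); return o+d*((z-o[2])/d[:,2])[:,None]
def pts(c,uv,dep):
    o,d=ray(c,uv); return o+d*np.array(dep)[:,None]
E
python3 - <<'E'
from h import *
s=bot.read_state();print(s)
for n in('top','side','wrist'):
    p,d,c=cap(n);save(p,n+'0.png');np.savez(n+'0.npz',p=p,d=d);print(n,np.round(c['world_to_cam'],3).tolist(),np.round(c['mtx'],1).tolist())
E
```

```text
{'time_s': 0.0, 'joint_positions': array([ 5.32564925e+01,  3.02788536e+01,  8.21558504e+01, -8.98386601e-05,
        6.76888916e+01, -1.02264121e+01]), 'qvel': array([0.00522761, 0.09858412, 0.0172345 , 0.05563669, 0.02096423,
       0.03549221]), 'tau': array([ 6.09532599e-04, -4.40040600e+01, -1.76594442e+01,  6.33005239e-02,
        5.83419052e-02, -1.68574493e-04]), 'position': array([0.27859267, 0.55871452, 0.24357576]), 'tcp_rot': array([[ 4.46462913e-01, -1.28931723e-03, -8.94801210e-01],
       [ 8.94799620e-01, -1.72943813e-03,  4.46464612e-01],
       [-2.12313785e-03, -9.99997673e-01,  3.81550580e-04]]), 'force': array([-0.95315809, -0.03446059, -1.08971705]), 'moment': array([-0.0486771 ,  0.01861559, -0.00255739]), 'opening': 0.9987281719491709}
top [[0.003, -1.0, -0.012, 0.015], [-0.997, -0.002, -0.081, 0.584], [0.081, 0.012, -0.997, 1.451], [0.0, 0.0, 0.0, 1.0]] [[497.4, 0.0, 323.6], [0.0, 497.4, 201.2], [0.0, 0.0, 1.0]]
side [[-0.983, -0.182, -0.004, 0.587], [-0.127, 0.7, -0.703, 0.118], [0.13, -0.691, -0.711, 1.09], [0.0, 0.0, 0.0, 1.0]] [[453.4, 0.0, 326.9], [0.0, 453.4, 203.8], [0.0, 0.0, 1.0]]
wrist [[0.446, 0.895, -0.0, -0.625], [0.857, -0.427, 0.287, -0.033], [0.257, -0.128, -0.958, 0.391], [0.0, 0.0, 0.0, 1.0]] [[340.4, 0.0, 321.2], [0.0, 340.4, 201.8], [0.0, 0.0, 1.0]]
```

View pics/top0.png

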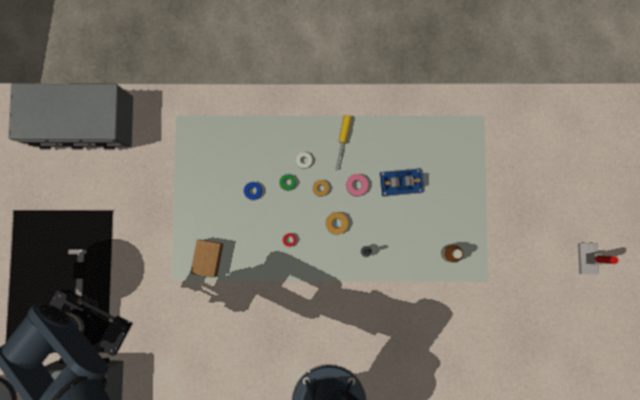

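View pics/side0.png

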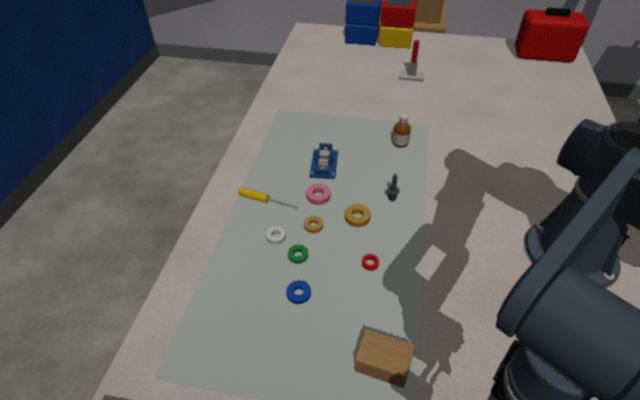

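The top view shows the spindle at about (367,251), the clamp (402,182), the small brass ring (321,188; the larger one at (338,223) is the decoy), blue (254,190) and red (290,240). The side view agrees.

```bash
cat >> h.py <<'E'
def mask(p,name):
    h=cv2.cvtColor(p,cv2.COLOR_RGB2HSV).astype(int);H,S,V=h[...,0],h[...,1],h[...,2]
    m={'red':((H<6)|(H>174))&(S>150)&(V>70),'brass':(H>10)&(H<25)&(S>110)&(V>90),'blue':(H>100)&(H<125)&(S>130)&(V>40),'dark':(V<75)&(S<110)}[name]
    return m.astype(np.uint8)
def blobs(p,name,amin=40,amax=1e6):
    cs,_=cv2.findContours(mask(p,name),cv2.RETR_EXTERNAL,cv2.CHAIN_APPROX_NONE)
    return [c.reshape(-1,2).astype(np.float32) for c in cs if amin<cv2.contourArea(c)<amax]
E
python3 - <<'E'
from h import *
for n in('top','side'):
    f=np.load(n+'0.npz');p,d=f['p'],f['d'];c=imaging.get_calibration(n)
    for k in('red','brass','blue','dark'):
        for b in blobs(p,k,40,2500):
            w=onz(c,b,0.0075 if k!='blue' else .0075)[:,:2].astype(np.float32)
            if not(.3<w[:,0].mean()<.85 and abs(w[:,1].mean())<.5):continue
            (x,y),r=cv2.minEnclosingCircle(w);rc=cv2.minAreaRect(w)
            print(n,k,b.mean(0).round(),'circ',round(x,4),round(y,4),'dia',round(2*r,4),'rect',np.round(rc[1],3),round(rc[2],1))
f=np.load('top0.npz');d=f['d'];print(np.round(d[245:258,360:374],3))
E
```

```text
top red [289. 240.] circ 0.4704 0.1189 dia 0.0381 rect [0.033 0.036] 0.2
top brass [206. 258.] circ 0.4156 0.3651 dia 0.1153 rect [0.069 0.102] 80.0
top brass [337. 223.] circ 0.5207 -0.0232 dia 0.0663 rect [0.06  0.063] 0.1
top brass [321. 188.] circ 0.6259 0.0253 dia 0.0482 rect [0.042 0.045] 0.1
top brass [344. 128.] circ 0.8065 -0.0477 dia 0.0852 rect [0.025 0.085] 78.1
top blue [253. 190.] circ 0.6174 0.2304 dia 0.0523 rect [0.045 0.051] 0.1
top blue [401. 182.] circ 0.6472 -0.2167 dia 0.127 rect [0.066 0.122] 5.3
top dark [366. 251.] circ 0.4385 -0.111 dia 0.0302 rect [0.024 0.027] 0.2
side red [370. 262.] circ 0.4721 0.1177 dia 0.0453 rect [0.038 0.044] 10.3
side brass [384. 353.] circ 0.4159 0.3401 dia 0.1242 rect [0.079 0.103] 80.6
side brass [313. 224.] circ 0.6284 0.025 dia 0.0556 rect [0.052 0.047] 65.3
side brass [357. 215.] circ 0.522 -0.0265 dia 0.0785 rect [0.062 0.078] 6.7
side brass [250. 194.] circ 0.8103 -0.0531 dia 0.0944 rect [0.028 0.094] 63.0
side brass [404. 127.] circ 0.4267 -0.4333 dia 0.0479 rect [0.033 0.043] 10.2
side blue [298. 292.] circ 0.6194 0.2287 
[... 645 characters left out ...]
7 1.448 1.449 1.438 1.41  1.401 1.398 1.397 1.448 1.451 1.445
  1.486 1.484]
 [1.483 1.45  1.453 1.448 1.422 1.404 1.4   1.391 1.391 1.406 1.448 1.441
  1.482 1.487]
 [1.479 1.44  1.447 1.455 1.433 1.406 1.4   1.395 1.392 1.401 1.446 1.451
  1.487 1.484]
 [1.485 1.451 1.448 1.448 1.447 1.407 1.402 1.397 1.401 1.399 1.449 1.448
  1.48  1.484]
 [1.481 1.447 1.452 1.446 1.443 1.448 1.445 1.405 1.445 1.441 1.448 1.484
  1.486 1.483]
 [1.479 1.48  1.447 1.45  1.444 1.447 1.445 1.45  1.443 1.448 1.452 1.485
  1.48  1.485]
 [1.483 1.483 1.485 1.449 1.447 1.447 1.446 1.449 1.444 1.45  1.482 1.478
  1.476 1.479]
 [1.478 1.481 1.486 1.485 1.481 1.447 1.451 1.485 0.    1.484 1.48  1.491
  1.484 1.477]]
```

View pics/wrist0.png

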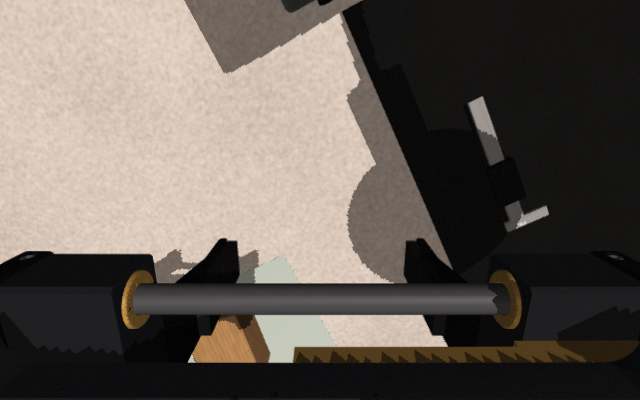

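The wrist camera sits 80 mm along tool +z and sees the area below the fingers, at about row 172 for the table under the TCP. I'll turn to yaw 90° (tool x = world y, y = down, z = −world x) and go over the spindle.

Emit:
{"op": "drive_tool", "data": {"commands": [{"wy": -0.1}, {"wy": -0.1}, {"wy": -0.0945}, {"dx": -0.95, "dz": -0.4}, {"dx": -0.95, "dz": -0.4}, {"dx": -0.95, "dz": -0.4}, {"dx": -0.95, "dz": -0.4}, {"dx": -0.95, "dz": -0.4}]}}

```text
schema error: expected keys dx, dy, dz, wx, wy, wz, grip
```

Emit:
{"op": "drive_tool", "data": {"commands": [{"dx": -0.95, "dz": -0.2}, {"dx": -0.95, "dz": -0.2}, {"dx": -0.95, "dz": -0.2}, {"dx": -0.95, "dz": -0.2}, {"dx": -0.95, "dz": -0.2}, {"dx": -0.95, "dz": -0.2}, {"dx": -0.95, "dz": -0.2}, {"dx": -0.95, "dz": -0.2}]}}

```text
schema error: expected keys dx, dy, dz, wx, wy, wz, grip
```

Emit:
{"op": "drive_tool", "data": {"commands": [{"dx": -0.95, "dz": -0.1}, {"dx": -0.95, "dz": -0.1}, {"dx": -0.95, "dz": -0.1}, {"dx": -0.9, "dz": -0.1}, {}]}}

```text
schema error: expected keys dx, dy, dz, wx, wy, wz, grip
```

```bash
python3 - <<'E'
from h import *
s=bot.read_state();print(s['time_s'],s['position'],s['tcp_rot'].round(3).tolist(),s['force'])
p,d,c=cap('wrist');save(p,'w1.png');np.savez('w1.npz',p=p,d=d);np.save('w1c.npy',c,allow_pickle=True)
E
```

```text
0.15 [0.27868365 0.55882353 0.24377678] [[0.446, -0.001, -0.895], [0.895, -0.001, 0.446], [-0.002, -1.0, 0.0]] [ 0.67148654 -0.99523005  0.30947185]
```

View pics/w1.png

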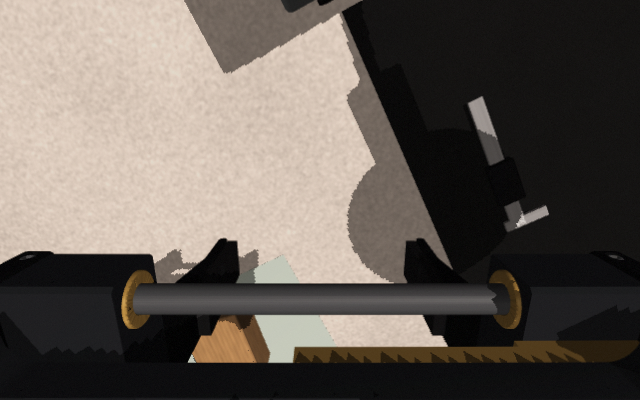

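The moves were refused because every key is required, so the picture is unchanged. Resending in full.

Emit:
{"op": "drive_tool", "data": {"commands": [{"dx": 0, "dy": 0, "dz": 0, "wx": 0, "wy": -0.1, "wz": 0, "grip": 87}, {"dx": 0, "dy": 0, "dz": 0, "wx": 0, "wy": -0.1, "wz": 0, "grip": 87}, {"dx": 0, "dy": 0, "dz": 0, "wx": 0, "wy": -0.0945, "wz": 0, "grip": 87}, {"dx": -0.95, "dy": 0, "dz": -0.4, "wx": 0, "wy": 0, "wz": 0, "grip": 87}, {"dx": -0.95, "dy": 0, "dz": -0.4, "wx": 0, "wy": 0, "wz": 0, "grip": 87}, {"dx": -0.95, "dy": 0, "dz": -0.4, "wx": 0, "wy": 0, "wz": 0, "grip": 87}, {"dx": -0.95, "dy": 0, "dz": -0.4, "wx": 0, "wy": 0, "wz": 0, "grip": 87}, {"dx": -0.95, "dy": 0, "dz": -0.4, "wx": 0, "wy": 0, "wz": 0, "grip": 87}]}}

```text
time_s: 1.2
position: [0.3593, 0.368, 0.2445]
tcp_rot: [[-0.0, 0.0, -1.0], [1.0, -0.0, -0.0], [-0.0, -1.0, -0.0]]
force: [0.5, -0.4, -0.1]
opening: 0.996
```

Emit:
{"op": "drive_tool", "data": {"commands": [{"dx": -1, "dy": 0, "dz": -0.25, "wx": 0, "wy": 0, "wz": 0, "grip": 70}, {"dx": -1, "dy": 0, "dz": -0.25, "wx": 0, "wy": 0, "wz": 0, "grip": 70}, {"dx": -1, "dy": 0, "dz": -0.25, "wx": 0, "wy": 0, "wz": 0, "grip": 70}, {"dx": -1, "dy": 0, "dz": -0.25, "wx": 0, "wy": 0, "wz": 0, "grip": 70}, {"dx": -1, "dy": 0, "dz": -0.25, "wx": 0, "wy": 0, "wz": 0, "grip": 70}, {"dx": -1, "dy": 0, "dz": -0.25, "wx": 0, "wy": 0, "wz": 0, "grip": 70}, {"dx": -1, "dy": 0, "dz": -0.25, "wx": 0, "wy": 0, "wz": 0, "grip": 70}, {"dx": -1, "dy": 0, "dz": -0.25, "wx": 0, "wy": 0, "wz": 0, "grip": 70}]}}

```text
time_s: 2.2
position: [0.4391, 0.0479, 0.2446]
tcp_rot: [[0.0, 0.0, -1.0], [1.0, 0.0, 0.0], [0.0, -1.0, -0.0]]
force: [0.7, 0.4, 0.1]
opening: 0.802
```

Emit:
{"op": "drive_tool", "data": {"commands": [{"dx": -1, "dy": 0, "dz": 0, "wx": 0, "wy": 0, "wz": 0, "grip": 70}, {"dx": -1, "dy": 0, "dz": 0, "wx": 0, "wy": 0, "wz": 0, "grip": 70}, {"dx": -1, "dy": 0, "dz": 0, "wx": 0, "wy": 0, "wz": 0, "grip": 70}, {"dx": -1, "dy": 0, "dz": 0, "wx": 0, "wy": 0, "wz": 0, "grip": 70}, {"dx": 0, "dy": 0, "dz": 0, "wx": 0, "wy": 0, "wz": 0, "grip": 70}]}}

```text
time_s: 2.82
position: [0.4395, -0.1133, 0.2446]
tcp_rot: [[0.004, 0.001, -1.0], [1.0, -0.001, 0.004], [-0.001, -1.0, -0.001]]
force: [-0.1, 0.6, -0.7]
opening: 0.81
```

```bash
python3 - <<'E'
from h import *
s=bot.read_state();print(s['time_s'],s['position'],s['tcp_rot'].round(3).tolist(),s['force'])
p,d,c=cap('wrist');save(p,'w2.png');np.savez('w2.npz',p=p,d=d);np.save('w2c.npy',c,allow_pickle=True)
E
```

```text
2.825 [ 0.43945418 -0.11331418  0.24464861] [[0.004, 0.001, -1.0], [1.0, -0.001, 0.004], [-0.001, -1.0, -0.001]] [-0.1239099   0.57821696 -0.71699734]
```

View pics/w2.png

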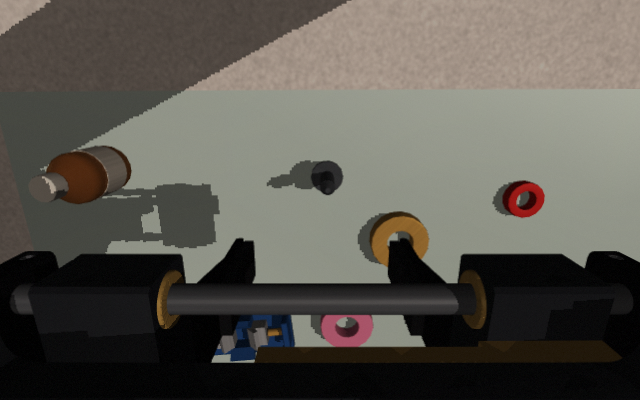

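The spindle shows at about (325,180), standing upright, with the red ring at (524,199). Next I'll measure both from this picture.

```bash
python3 - <<'E'
from h import *
f=np.load('w2.npz');p,d=f['p'],f['d'];c=np.load('w2c.npy',allow_pickle=True).item()
v,u=np.mgrid[145:215,285:365];uv=np.c_[u.ravel(),v.ravel()];dep=d[v,u].ravel()
P=pts(c,uv,dep)[dep>0]
print('table z',np.median(P[:,2]))
for lo,hi in((.029,.045),(.05,.075),(.075,.1)):
    Q=P[(P[:,2]>lo)&(P[:,2]<hi)]; print(lo,len(Q),Q.mean(0).round(4),Q.min(0).round(4),Q.max(0).round(4), cv2.minEnclosingCircle(Q[:,:2].astype(np.float32)))
# dark mask
sh=P[(P[:,2]>.029)]
for b in blobs(p,'red',100): 
    for z in(.0,.015): print('red',b.mean(0),z,cv2.minEnclosingCircle(onz(c,b,z)[:,:2].astype(np.float32)))
m=mask(p,'dark')[140:215,290:360];
cs,_=cv2.findContours(m,cv2.RETR_EXTERNAL,cv2.CHAIN_APPROX_NONE);b=max(cs,key=cv2.contourArea).reshape(-1,2)+[290,140];print(b.min(0),b.max(0),cv2.minEnclosingCircle(onz(c,b,.036)[:,:2].astype(np.float32)))
E
```

```text
table z 0.0007850262053635815
0.029 544 [ 0.4328 -0.1063  0.036 ] [ 0.4199 -0.1227  0.0306] [ 0.4513 -0.0891  0.0445] ((0.43626612424850464, -0.10587621480226517), 0.016908926889300346)
0.05 73 [ 0.431  -0.1062  0.0627] [ 0.4296 -0.1122  0.0501] [ 0.4355 -0.0992  0.075 ] ((0.4344872236251831, -0.10566344857215881), 0.0066764806397259235)
0.075 191 [ 0.435  -0.1061  0.0841] [ 0.4296 -0.1122  0.0751] [ 0.4436 -0.0992  0.0912] ((0.43664997816085815, -0.10623710602521896), 0.007176695857197046)
red [525.5612  199.87755] 0.0 ((0.47377291321754456, 0.12963946163654327), 0.021476086229085922)
red [525.5612  199.87755] 0.015 ((0.46929189562797546, 0.12022167444229126), 0.020642690360546112)
[290 161] [342 194] ((0.4382445514202118, -0.11778607964515686), 0.027872418984770775)
```

Spindle axis is at (0.4365, −0.106), with shoulder and post radii of 16.9 and 7.0 mm as listed. The red ring is at (0.469, 0.120). Going down to the post now.

Emit:
{"op": "drive_tool", "data": {"commands": [{"dx": 0.18, "dy": 0, "dz": 0.075, "wx": 0, "wy": 0, "wz": 0, "grip": 60}, {"dx": 0, "dy": 1, "dz": 0, "wx": 0, "wy": 0, "wz": 0, "grip": 60}, {"dx": 0, "dy": 1, "dz": 0, "wx": 0, "wy": 0, "wz": 0, "grip": 60}, {"dx": 0, "dy": 1, "dz": 0, "wx": 0, "wy": 0, "wz": 0, "grip": 60}, {"dx": 0, "dy": 0.8, "dz": 0, "wx": 0, "wy": 0, "wz": 0, "grip": 60}, {"dx": 0, "dy": 0.67, "dz": 0, "wx": 0, "wy": 0, "wz": 0, "grip": 60}, {"dx": 0, "dy": 0, "dz": 0, "wx": 0, "wy": 0, "wz": 0, "grip": 40}, {"dx": 0, "dy": 0, "dz": 0, "wx": 0, "wy": 0, "wz": 0, "grip": 30}]}}

```text
time_s: 3.88
position: [0.4361, -0.1028, 0.0665]
tcp_rot: [[-0.001, 0.0, -1.0], [1.0, -0.0, -0.001], [-0.0, -1.0, -0.0]]
force: [-0.5, -0.4, -1.0]
opening: 0.543
```

Emit:
{"op": "drive_tool", "data": {"commands": [{"dx": 0, "dy": 0, "dz": 0, "wx": 0, "wy": 0, "wz": 0, "grip": 20}, {"dx": 0, "dy": 0, "dz": 0, "wx": 0, "wy": 0, "wz": 0, "grip": 0}, {"dx": 0, "dy": 0, "dz": 0, "wx": 0, "wy": 0, "wz": 0, "grip": 0}, {"dx": 0, "dy": 0, "dz": 0, "wx": 0, "wy": 0, "wz": 0, "grip": 0}, {"dx": 0, "dy": 0, "dz": 0, "wx": 0, "wy": 0, "wz": 0, "grip": 0}, {"dx": 0, "dy": 0, "dz": 0, "wx": 0, "wy": 0, "wz": 0, "grip": 0}]}}

```text
time_s: 4.62
position: [0.4362, -0.1038, 0.0661]
tcp_rot: [[0.0, 0.001, -1.0], [1.0, -0.0, 0.0], [-0.0, -1.0, -0.001]]
force: [-0.3, 0.1, 4.1]
opening: 0.152
```

Emit:
{"op": "drive_tool", "data": {"commands": [{"dx": 0, "dy": -0.5, "dz": 0, "wx": 0, "wy": 0, "wz": 0, "grip": 0}, {"dx": 0, "dy": -1, "dz": 0, "wx": 0, "wy": 0, "wz": 0, "grip": 0}, {"dx": 0, "dy": -1, "dz": 0, "wx": 0, "wy": 0, "wz": 0, "grip": 0}, {"dx": 0, "dy": -1, "dz": 0, "wx": 0, "wy": 0, "wz": 0, "grip": 0}, {"dx": 0, "dy": -1, "dz": 0, "wx": 0, "wy": 0, "wz": 0, "grip": 0}, {"dx": -0.7, "dy": 0, "dz": -1, "wx": 0, "wy": 0, "wz": 0, "grip": 0}, {"dx": -0.7, "dy": 0, "dz": -1, "wx": 0, "wy": 0, "wz": 0, "grip": 0}, {"dx": -0.7, "dy": 0, "dz": -1, "wx": 0, "wy": 0, "wz": 0, "grip": 0}]}}

```text
time_s: 5.62
position: [0.5562, -0.188, 0.2451]
tcp_rot: [[0.0, -0.002, -1.0], [1.0, 0.001, 0.0], [0.001, -1.0, 0.002]]
force: [0.3, -0.6, -0.9]
opening: 0.153
```

Emit:
{"op": "drive_tool", "data": {"commands": [{"dx": -0.7, "dy": 0, "dz": -1, "wx": 0, "wy": 0, "wz": 0, "grip": 0}, {"dx": 0, "dy": 0, "dz": -1, "wx": 0, "wy": 0, "wz": 0, "grip": 0}, {"dx": 0, "dy": 0, "dz": -0.9, "wx": 0, "wy": 0, "wz": 0, "grip": 0}, {"dx": 0, "dy": 0, "dz": 0, "wx": 0, "wy": 0, "wz": 0, "grip": 0}, {"dx": 0, "dy": 0, "dz": 0, "wx": 0, "wy": 0, "wz": 0, "grip": 0}]}}

```text
time_s: 6.25
position: [0.6705, -0.2151, 0.2442]
tcp_rot: [[0.0, -0.004, -1.0], [1.0, 0.001, 0.0], [0.001, -1.0, 0.004]]
force: [0.1, -0.3, -1.8]
opening: 0.15
```

```bash
python3 - <<'E'
from h import *
s=bot.read_state();print(s['time_s'],s['position'],s['tcp_rot'].round(3).tolist(),s['force'],s['opening'])
p,d,c=cap('wrist');save(p,'w3.png');np.savez('w3.npz',p=p,d=d);np.save('w3c.npy',c,allow_pickle=True)
E
```

```text
6.25 [ 0.67051143 -0.21513502  0.24422019] [[0.0, -0.004, -1.0], [1.0, 0.001, 0.0], [0.001, -1.0, 0.004]] [ 0.0794503  -0.32927635 -1.75312761] 0.15033655497082218
```

View pics/w3.png

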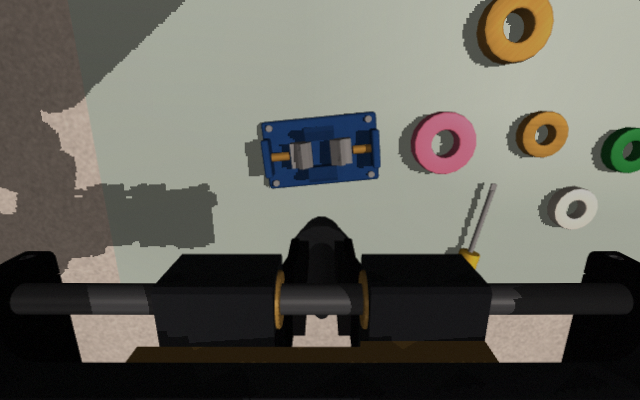

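The clamp is centred at about (322,150), jaws open and clear, and the spindle hangs upright in the grip. The brass ring is at (545,134).

```bash
python3 - <<'E'
from h import *
f=np.load('w3.npz');p,d=f['p'],f['d'];c=np.load('w3c.npy',allow_pickle=True).item()
def region(u0,u1,v0,v1):
    v,u=np.mgrid[v0:v1,u0:u1];dep=d[v,u].ravel();P=pts(c,np.c_[u.ravel(),v.ravel()],dep);return P[dep>0]
P=region(245,395,95,205)
print(np.histogram(P[:,2],bins=np.arange(-.004,.05,.003)))
Q=P[P[:,2]>.005];r=cv2.minAreaRect(Q[:,:2].astype(np.float32));print('outline',r)
T=P[P[:,2]>.033]; r=cv2.minAreaRect(T[:,:2].astype(np.float32));print('top',r,len(T))
# jaws: grey bright
h=cv2.cvtColor(p,cv2.COLOR_RGB2HSV)
m=((h[...,1]<70)&(h[...,2]>70)).astype(np.uint8);m2=np.zeros_like(m);m2[138:168,288:358]=m[138:168,288:358]
cs,_=cv2.findContours(m2,cv2.RETR_EXTERNAL,cv2.CHAIN_APPROX_NONE)
for b in cs:
    if cv2.contourArea(b)>40:
        w=onz(c,b.reshape(-1,2),.038);r=cv2.minAreaRect(w[:,:2].astype(np.float32));print('jaw',b.reshape(-1,2).mean(0),r)
for u in range(275,375,5): print(u,region(u,u+2,148,154)[:,1:].mean(0).round(4),end=';')
# spindle shoulder/foot
S=region(280,365,200,290);S=S[(S[:,2]>.165)&(S[:,2]<.24)]
print('\nspindle',S.min(0),S.max(0));
for z in np.arange(.175,.225,.006):
    q=S[abs(S[:,2]-z)<.003]
    if len(q):print(round(z,3),len(q),q.min(0).round(4),q.max(0).round(4))
for b in blobs(p,'brass',200): print('brass',b.mean(0),cv2.minEnclosingCircle(onz(c,b,.015)[:,:2].astype(np.float32)))
E
```

```text
(array([ 196, 8160,  321,   18,  730, 3794,  182,   57,  102,  295,  499,
        414,  981,  606,   70,    0,    0]), array([-0.004, -0.001,  0.002,  0.005,  0.008,  0.011,  0.014,  0.017,
        0.02 ,  0.023,  0.026,  0.029,  0.032,  0.035,  0.038,  0.041,
        0.044,  0.047]))
outline ((0.643122673034668, -0.21339112520217896), (0.07416636496782303, 0.1239561066031456), 5.510655403137207)
top ((0.6431393623352051, -0.21331629157066345), (0.05671946331858635, 0.12098618596792221), 5.440773963928223) 1427
jaw [292.07407407 155.40740741] ((0.6442018747329712, -0.24291105568408966), (0.02395617589354515, 0.00425988994538784), 5.072255611419678)
jaw [304.32911392 154.41772152] ((0.6435612440109253, -0.23007796704769135), (0.025628095492720604, 0.014611674472689629), 3.653005599975586)
jaw [341.10344828 151.55172414] ((0.6405915021896362, -0.19304247200489044), (0.02695484831929207, 0.02094762958586216), 5.234027862548828)
275 [-0.2629  0.0137];280 [-0.2573  0.0155];285 [-0.2519  0.0153];290 [-0.2459  0.0224];295 [-0.2401  0.028 ];300 [-0.2344  0.0375];305 [-0.2294  0.0336];310 [-0
[... 284 characters left out ...]
dle [ 0.65393823 -0.22929942  0.17843431] [ 0.6697301  -0.19832948  0.23999387]
0.181 17 [ 0.6598 -0.2202  0.1784] [ 0.6629 -0.2057  0.1837]
0.187 25 [ 0.6586 -0.2218  0.1849] [ 0.6625 -0.2041  0.1899]
0.193 104 [ 0.658  -0.2242  0.19  ] [ 0.6638 -0.2036  0.1959]
0.199 25 [ 0.658  -0.2215  0.1962] [ 0.6604 -0.2081  0.1986]
0.211 519 [ 0.6541 -0.2282  0.2081] [ 0.6684 -0.1989  0.214 ]
0.217 410 [ 0.6539 -0.2258  0.214 ] [ 0.6697 -0.2016  0.2198]
0.223 231 [ 0.6574 -0.2291  0.2201] [ 0.669  -0.1983  0.2259]
brass [544.8504  134.14961] ((0.6249964237213135, 0.027271203696727753), 0.02443135529756546)
brass [518.4422    26.703518] ((0.518786609172821, -0.018460402265191078), 0.03379996865987778)
```

The clamp outline measures 74.2 x 124.0 mm, centred at (0.6431, −0.2134). The held spindle's axis is at (0.6707, −0.2137). Both match what they must be, so I'll shift 27.6 mm back in x and go down.

Emit:
{"op": "drive_tool", "data": {"commands": [{"dx": 0, "dy": 0, "dz": 0.4, "wx": 0, "wy": 0, "wz": 0, "grip": 0}, {"dx": 0, "dy": 0, "dz": 0.29, "wx": 0, "wy": 0, "wz": 0, "grip": 0}, {"dx": 0, "dy": 1, "dz": 0, "wx": 0, "wy": 0, "wz": 0, "grip": 0}, {"dx": 0, "dy": 1, "dz": 0, "wx": 0, "wy": 0, "wz": 0, "grip": 0}, {"dx": 0, "dy": 1, "dz": 0, "wx": 0, "wy": 0, "wz": 0, "grip": 0}, {"dx": 0, "dy": 0.5, "dz": 0, "wx": 0, "wy": 0, "wz": 0, "grip": 0}, {"dx": 0, "dy": 0, "dz": 0, "wx": 0, "wy": 0, "wz": 0, "grip": 0}, {"dx": 0, "dy": 0, "dz": 0, "wx": 0, "wy": 0, "wz": 0, "grip": 0}]}}

```text
time_s: 7.3
position: [0.6454, -0.2163, 0.1076]
tcp_rot: [[0.0, 0.003, -1.0], [1.0, -0.002, 0.0], [-0.002, -1.0, -0.003]]
force: [0.4, 0.1, -1.6]
opening: 0.151
```

Emit:
{"op": "drive_tool", "data": {"commands": [{"dx": 0, "dy": 0.12, "dz": 0, "wx": 0, "wy": 0, "wz": 0, "grip": 0}, {"dx": 0, "dy": 0.1, "dz": 0, "wx": 0, "wy": 0, "wz": 0, "grip": 0}, {"dx": 0, "dy": 0, "dz": 0, "wx": 0, "wy": 0, "wz": 0, "grip": 0}]}}

```text
time_s: 7.68
position: [0.6441, -0.2155, 0.0969]
tcp_rot: [[0.0, -0.0, -1.0], [1.0, 0.0, 0.0], [0.0, -1.0, 0.0]]
force: [-0.4, 0.6, -2.2]
opening: 0.148
```

Emit:
{"op": "drive_tool", "data": {"commands": [{"dx": 0, "dy": 0.08, "dz": 0, "wx": 0, "wy": 0, "wz": 0, "grip": 0}, {"dx": 0, "dy": 0.08, "dz": 0, "wx": 0, "wy": 0, "wz": 0, "grip": 0}, {"dx": 0, "dy": 0, "dz": 0, "wx": 0, "wy": 0, "wz": 0, "grip": 0}]}}

```text
time_s: 8.05
position: [0.6447, -0.2152, 0.0909]
tcp_rot: [[0.0, 0.001, -1.0], [1.0, 0.0, 0.0], [0.0, -1.0, -0.001]]
force: [1.3, 2.4, 1.1]
opening: 0.153
```

Emit:
{"op": "drive_tool", "data": {"commands": [{"dx": 0, "dy": 0.08, "dz": 0, "wx": 0, "wy": 0, "wz": 0, "grip": 0}, {"dx": 0, "dy": 0.08, "dz": 0, "wx": 0, "wy": 0, "wz": 0, "grip": 0}, {"dx": 0, "dy": 0, "dz": 0, "wx": 0, "wy": 0, "wz": 0, "grip": 0}]}}

```text
time_s: 8.43
position: [0.6441, -0.2153, 0.0836]
tcp_rot: [[0.0, -0.0, -1.0], [1.0, 0.001, 0.0], [0.001, -1.0, 0.0]]
force: [0.5, 2.7, 0.7]
opening: 0.154
```

Emit:
{"op": "drive_tool", "data": {"commands": [{"dx": 0, "dy": 0.07, "dz": 0, "wx": 0, "wy": 0, "wz": 0, "grip": 0}, {"dx": 0, "dy": 0.05, "dz": 0, "wx": 0, "wy": 0, "wz": 0, "grip": 0}, {"dx": 0, "dy": 0, "dz": 0, "wx": 0, "wy": 0, "wz": 0, "grip": 0}]}}

```text
time_s: 8.8
position: [0.6437, -0.2154, 0.0785]
tcp_rot: [[0.0, -0.001, -1.0], [1.0, 0.001, 0.0], [0.001, -1.0, 0.001]]
force: [-0.2, 2.8, -1.3]
opening: 0.154
```

Emit:
{"op": "drive_tool", "data": {"commands": [{"dx": 0, "dy": 0.05, "dz": 0, "wx": 0, "wy": 0, "wz": 0, "grip": 0}, {"dx": 0, "dy": 0, "dz": 0, "wx": 0, "wy": 0, "wz": 0, "grip": 0}]}}

```text
time_s: 9.05
position: [0.644, -0.2154, 0.0782]
tcp_rot: [[0.0, -0.001, -1.0], [1.0, 0.0, 0.0], [0.0, -1.0, 0.001]]
force: [-2.0, 3.2, 6.6]
opening: 0.151
```

Emit:
{"op": "drive_tool", "data": {"commands": [{"dx": 0, "dy": 0.04, "dz": 0, "wx": 0, "wy": 0, "wz": 0, "grip": 0}, {"dx": 0, "dy": 0, "dz": 0, "wx": 0, "wy": 0, "wz": 0, "grip": 0}]}}

```text
time_s: 9.3
position: [0.6442, -0.2155, 0.0781]
tcp_rot: [[0.0, 0.0, -1.0], [1.0, 0.0, 0.0], [0.0, -1.0, -0.0]]
force: [-3.1, 4.7, 12.7]
opening: 0.15
```

```bash
python3 - <<'E'
from h import *
s=bot.read_state();print(s['time_s'],s['position'],s['force'])
p,d,c=cap('side');q=p[130:200,285:365];save(cv2.resize(q,None,fx=7,fy=7,interpolation=cv2.INTER_CUBIC),'s1.png')
E
```

```text
9.3 [ 0.64421731 -0.215484    0.07812694] [-3.08086185  4.67757005 12.69406263]
```

View pics/s1.png

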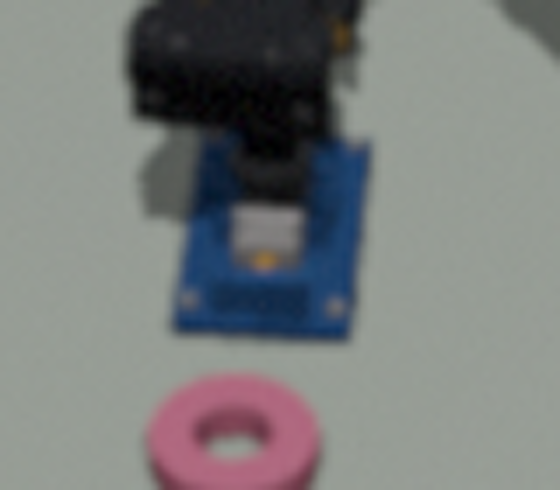

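Underside is at 0.0781 − 0.0661 = 0.012, which is the well floor, and the force rose without further travel, so it is home. The picture shows the shoulder just above the jaw. Releasing and rising.

Emit:
{"op": "drive_tool", "data": {"commands": [{"dx": 0, "dy": -0.04, "dz": 0, "wx": 0, "wy": 0, "wz": 0, "grip": 0}, {"dx": 0, "dy": 0, "dz": 0, "wx": 0, "wy": 0, "wz": 0, "grip": 60}, {"dx": 0, "dy": 0, "dz": 0, "wx": 0, "wy": 0, "wz": 0, "grip": 60}, {"dx": 0, "dy": 0, "dz": 0, "wx": 0, "wy": 0, "wz": 0, "grip": 60}, {"dx": 0, "dy": 0, "dz": 0, "wx": 0, "wy": 0, "wz": 0, "grip": 60}, {"dx": 0, "dy": -0.6, "dz": 0, "wx": 0, "wy": 0, "wz": 0, "grip": 60}, {"dx": 0, "dy": -1, "dz": 0, "wx": 0, "wy": 0, "wz": 0, "grip": 70}, {"dx": 0, "dy": -1, "dz": 0, "wx": 0, "wy": 0, "wz": 0, "grip": 70}]}}

```text
time_s: 10.35
position: [0.6441, -0.2157, 0.1819]
tcp_rot: [[0.0, -0.001, -1.0], [1.0, 0.0, 0.0], [0.0, -1.0, 0.001]]
force: [0.2, 0.5, -0.5]
opening: 0.773
```

Emit:
{"op": "drive_tool", "data": {"commands": [{"dx": 0, "dy": -1, "dz": 0, "wx": 0, "wy": 0, "wz": 0, "grip": 70}, {"dx": 0, "dy": -0.5, "dz": -0.6, "wx": 0, "wy": 0, "wz": 0, "grip": 70}, {"dx": 0, "dy": 0, "dz": 0, "wx": 0, "wy": 0, "wz": 0, "grip": 70}, {"dx": 0, "dy": 0, "dz": 0, "wx": 0, "wy": 0, "wz": 0, "grip": 70}]}}

```text
time_s: 10.85
position: [0.6668, -0.2151, 0.2396]
tcp_rot: [[0.0, -0.004, -1.0], [1.0, 0.001, 0.0], [0.001, -1.0, 0.004]]
force: [0.1, -0.3, -0.2]
opening: 0.798
```

```bash
cat >> h.py <<'E'
def region(c,d,u0,u1,v0,v1):
    v,u=np.mgrid[v0:v1,u0:u1];dep=d[v,u].ravel();P=pts(c,np.c_[u.ravel(),v.ravel()],dep);return P[dep>0]
E
python3 - <<'E'
from h import *
s=bot.read_state();print(s['time_s'],s['position'],s['force'])
p,d,c=cap('wrist');save(p,'w4.png');np.savez('w4.npz',p=p,d=d);np.save('w4c.npy',c,allow_pickle=True)
P=region(c,d,245,395,95,215);P=P[(abs(P[:,0]-.643)<.022)&(abs(P[:,1]+.2135)<.022)]
for lo,hi in((.040,.054),(.055,.085),(.085,.11)):
    Q=P[(P[:,2]>lo)&(P[:,2]<hi)]
    if len(Q):print(lo,len(Q),Q.mean(0).round(4),Q.max(0).round(4), cv2.minEnclosingCircle(Q[:,:2].astype(np.float32)))
for b in blobs(p,'brass',150): print('brass',b.mean(0),cv2.minEnclosingCircle(onz(c,b,.015)[:,:2].astype(np.float32)))
E
```

```text
10.85 [ 0.66675899 -0.21514682  0.2396114 ] [ 0.1422545  -0.30911839 -0.22936886]
0.04 602 [ 0.6408 -0.2133  0.0479] [ 0.6602 -0.1968  0.0538] ((0.6442263126373291, -0.2136106789112091), 0.017078528180718422)
0.055 80 [ 0.6387 -0.2136  0.0702] [ 0.6425 -0.2069  0.0848] ((0.6422737836837769, -0.21358850598335266), 0.006776077672839165)
0.085 223 [ 0.6429 -0.2136  0.0961] [ 0.651  -0.2068  0.103 ] ((0.6444452404975891, -0.21368533372879028), 0.007157840300351381)
brass [160.27777 303.     ] ((0.8253059983253479, -0.4082567095756531), 0.030476361513137817)
brass [547.0703 137.9375] ((0.6247411966323853, 0.027512412518262863), 0.02443481981754303)
brass [520.7861    28.835821] ((0.5185540318489075, -0.018569856882095337), 0.03374791890382767)
```

View pics/w4.png

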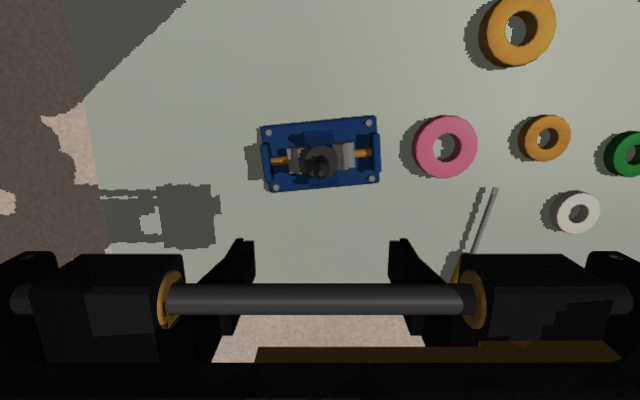

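The spindle is home and vertical: shoulder top 47.9 mm, tip 103 mm, axis at (0.6443, −0.2136), against TCP (0.6441, −0.2155) at grip. That puts the wrist view about +1.9 mm out in y relative to the TCP, so I'll correct for that. The brass ring at (0.6248, 0.0275) becomes TCP (0.625, 0.0256).

Emit:
{"op": "drive_tool", "data": {"commands": [{"dx": 1, "dy": 0, "dz": 0.2, "wx": 0, "wy": 0, "wz": 0, "grip": 70}, {"dx": 1, "dy": 0, "dz": 0.2, "wx": 0, "wy": 0, "wz": 0, "grip": 70}, {"dx": 1, "dy": 0, "dz": 0.2, "wx": 0, "wy": 0, "wz": 0, "grip": 70}, {"dx": 1, "dy": 0, "dz": 0.2, "wx": 0, "wy": 0, "wz": 0, "grip": 70}, {"dx": 1, "dy": 0.5, "dz": 0.2, "wx": 0, "wy": 0, "wz": 0, "grip": 70}, {"dx": 1, "dy": 0.8, "dz": 0.05, "wx": 0, "wy": 0, "wz": 0, "grip": 70}, {"dx": 0, "dy": 1, "dz": 0, "wx": 0, "wy": 0, "wz": 0, "grip": 70}, {"dx": 0, "dy": 1, "dz": 0, "wx": 0, "wy": 0, "wz": 0, "grip": 70}]}}

```text
time_s: 11.9
position: [0.6245, 0.0252, 0.1071]
tcp_rot: [[-0.001, -0.003, -1.0], [1.0, 0.0, -0.001], [0.0, -1.0, 0.003]]
force: [0.4, -0.8, -0.5]
opening: 0.803
```

Emit:
{"op": "drive_tool", "data": {"commands": [{"dx": 0, "dy": 1, "dz": 0, "wx": 0, "wy": 0, "wz": 0, "grip": 70}, {"dx": 0, "dy": 0.5, "dz": 0, "wx": 0, "wy": 0, "wz": 0, "grip": 70}, {"dx": 0, "dy": 0, "dz": 0, "wx": 0, "wy": 0, "wz": 0, "grip": 70}, {"dx": 0, "dy": 0, "dz": 0, "wx": 0, "wy": 0, "wz": 0, "grip": 70}]}}

```text
time_s: 12.4
position: [0.6271, 0.0241, 0.0504]
tcp_rot: [[0.0, 0.002, -1.0], [1.0, -0.0, 0.0], [-0.0, -1.0, -0.002]]
force: [0.6, 0.3, 1.1]
opening: 0.801
```

Emit:
{"op": "drive_tool", "data": {"commands": [{"dx": 0.02, "dy": 0.4, "dz": 0.03, "wx": 0, "wy": 0, "wz": 0, "grip": 70}, {"dx": 0, "dy": 0.14, "dz": 0, "wx": 0, "wy": 0, "wz": 0, "grip": 70}, {"dx": 0, "dy": 0, "dz": 0, "wx": 0, "wy": 0, "wz": 0, "grip": 70}, {"dx": 0, "dy": 0, "dz": 0, "wx": 0, "wy": 0, "wz": 0, "grip": 70}]}}

```text
time_s: 12.9
position: [0.6253, 0.0251, 0.0279]
tcp_rot: [[0.0, 0.0, -1.0], [1.0, -0.0, 0.0], [-0.0, -1.0, -0.0]]
force: [-0.3, -0.1, -0.7]
opening: 0.804
```

Emit:
{"op": "drive_tool", "data": {"commands": [{"dx": 0, "dy": 0, "dz": 0, "wx": 0, "wy": 0, "wz": 0, "grip": 55}, {"dx": 0, "dy": 0, "dz": 0, "wx": 0, "wy": 0, "wz": 0, "grip": 45}, {"dx": 0, "dy": 0, "dz": 0, "wx": 0, "wy": 0, "wz": 0, "grip": 0}, {"dx": 0, "dy": 0, "dz": 0, "wx": 0, "wy": 0, "wz": 0, "grip": 0}, {"dx": 0, "dy": 0, "dz": 0, "wx": 0, "wy": 0, "wz": 0, "grip": 0}]}}

```text
time_s: 13.52
position: [0.6251, 0.0252, 0.0279]
tcp_rot: [[0.0, 0.0, -1.0], [1.0, 0.0, 0.0], [0.0, -1.0, -0.0]]
force: [-0.2, 0.8, 0.9]
opening: 0.552
```

Brass ring gripped at 48 mm opening. The TCP stays 27.9 mm above the ring's underside, so over the post the target is TCP (0.6441, −0.2155), with z = 0.076 when seated.

Emit:
{"op": "drive_tool", "data": {"commands": [{"dx": 0, "dy": -0.5, "dz": 0, "wx": 0, "wy": 0, "wz": 0, "grip": 0}, {"dx": 0, "dy": -1, "dz": 0, "wx": 0, "wy": 0, "wz": 0, "grip": 0}, {"dx": 0, "dy": -1, "dz": 0, "wx": 0, "wy": 0, "wz": 0, "grip": 0}, {"dx": 0, "dy": -1, "dz": 0, "wx": 0, "wy": 0, "wz": 0, "grip": 0}, {"dx": -1, "dy": -0.8, "dz": -0.2, "wx": 0, "wy": 0, "wz": 0, "grip": 0}, {"dx": -1, "dy": 0, "dz": -0.27, "wx": 0, "wy": 0, "wz": 0, "grip": 0}, {"dx": -1, "dy": 0, "dz": 0, "wx": 0, "wy": 0, "wz": 0, "grip": 0}, {"dx": -1, "dy": 0, "dz": 0, "wx": 0, "wy": 0, "wz": 0, "grip": 0}]}}

```text
time_s: 14.52
position: [0.6436, -0.136, 0.201]
tcp_rot: [[-0.0, 0.001, -1.0], [1.0, -0.0, -0.0], [-0.0, -1.0, -0.001]]
force: [-0.5, -0.1, -1.8]
opening: 0.554
```

Emit:
{"op": "drive_tool", "data": {"commands": [{"dx": -1, "dy": 0, "dz": 0, "wx": 0, "wy": 0, "wz": 0, "grip": 0}, {"dx": -1, "dy": 0, "dz": 0, "wx": 0, "wy": 0, "wz": 0, "grip": 0}, {"dx": 0, "dy": 0, "dz": 0, "wx": 0, "wy": 0, "wz": 0, "grip": 0}, {"dx": 0, "dy": 0, "dz": 0, "wx": 0, "wy": 0, "wz": 0, "grip": 0}, {"dx": 0, "dy": 0, "dz": 0, "wx": 0, "wy": 0, "wz": 0, "grip": 0}, {"dx": 0, "dy": 0, "dz": 0, "wx": 0, "wy": 0, "wz": 0, "grip": 0}, {"dx": 0, "dy": 0, "dz": 0, "wx": 0, "wy": 0, "wz": 0, "grip": 0}]}}

```text
time_s: 15.4
position: [0.6439, -0.214, 0.1998]
tcp_rot: [[-0.001, -0.0, -1.0], [1.0, 0.0, -0.001], [0.0, -1.0, 0.0]]
force: [-0.4, 0.6, -1.2]
opening: 0.556
```

```bash
python3 - <<'E'
from h import *
s=bot.read_state();print(s['time_s'],s['position'],s['force'],s['opening'])
p,d,c=cap('wrist');save(p[100:360],'w5.png')
for b in blobs(p,'brass',150): print('brass',b.mean(0),cv2.minEnclosingCircle(onz(c,b,s['position'][2]-.013)[:,:2].astype(np.float32)))
E
```

```text
15.4 [ 0.64392295 -0.21403018  0.19983035] [-0.37992509  0.62214087 -1.18756348] 0.5559980308788477
brass [205.63963 302.9099 ] ((0.6645375490188599, -0.2713088393211365), 0.01513674482703209)
brass [541.93304   45.955357] ((0.5425064563751221, -0.12140157073736191), 0.016024701297283173)
```

View pics/w5.png

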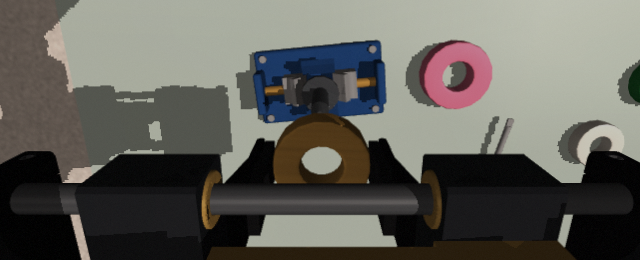

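The brass ring is held level; its bore centre (column ~321) lines up with the post (column ~320). Lowering with a 1.5 mm y correction.

Emit:
{"op": "drive_tool", "data": {"commands": [{"dx": -0.04, "dy": 0.5, "dz": 0, "wx": 0, "wy": 0, "wz": 0, "grip": 0}, {"dx": 0, "dy": 0.7, "dz": 0, "wx": 0, "wy": 0, "wz": 0, "grip": 0}, {"dx": 0, "dy": 0.6, "dz": 0, "wx": 0, "wy": 0, "wz": 0, "grip": 0}, {"dx": 0, "dy": 0.5, "dz": 0, "wx": 0, "wy": 0, "wz": 0, "grip": 0}, {"dx": 0, "dy": 0.4, "dz": 0, "wx": 0, "wy": 0, "wz": 0, "grip": 0}, {"dx": 0, "dy": 0.2, "dz": 0, "wx": 0, "wy": 0, "wz": 0, "grip": 0}, {"dx": 0, "dy": 0, "dz": 0, "wx": 0, "wy": 0, "wz": 0, "grip": 0}]}}

```text
time_s: 16.32
position: [0.6438, -0.2164, 0.0833]
tcp_rot: [[0.0, -0.001, -1.0], [1.0, 0.0, 0.0], [0.0, -1.0, 0.001]]
force: [0.2, -0.2, -1.9]
opening: 0.552
```

Emit:
{"op": "drive_tool", "data": {"commands": [{"dx": 0, "dy": 0.1, "dz": 0, "wx": 0, "wy": 0, "wz": 0, "grip": 0}, {"dx": 0, "dy": 0.07, "dz": 0, "wx": 0, "wy": 0, "wz": 0, "grip": 0}, {"dx": 0, "dy": 0, "dz": 0, "wx": 0, "wy": 0, "wz": 0, "grip": 0}]}}

```text
time_s: 16.7
position: [0.6438, -0.2164, 0.077]
tcp_rot: [[0.0, -0.0, -1.0], [1.0, -0.0, 0.0], [-0.0, -1.0, 0.0]]
force: [0.5, -1.0, -1.9]
opening: 0.554
```

Emit:
{"op": "drive_tool", "data": {"commands": [{"dx": 0, "dy": 0.03, "dz": 0, "wx": 0, "wy": 0, "wz": 0, "grip": 0}, {"dx": 0, "dy": 0, "dz": 0, "wx": 0, "wy": 0, "wz": 0, "grip": 0}, {"dx": 0, "dy": 0, "dz": 0, "wx": 0, "wy": 0, "wz": 0, "grip": 70}, {"dx": 0, "dy": 0, "dz": 0, "wx": 0, "wy": 0, "wz": 0, "grip": 70}, {"dx": 0, "dy": 0, "dz": 0, "wx": 0, "wy": 0, "wz": 0, "grip": 70}, {"dx": 0, "dy": 0, "dz": 0, "wx": 0, "wy": 0, "wz": 0, "grip": 70}, {"dx": 0, "dy": -0.6, "dz": 0, "wx": 0, "wy": 0, "wz": 0, "grip": 70}, {"dx": 0, "dy": -1, "dz": 0, "wx": 0, "wy": 0, "wz": 0, "grip": 70}]}}

```text
time_s: 17.7
position: [0.6426, -0.2158, 0.1386]
tcp_rot: [[0.0, -0.004, -1.0], [1.0, 0.002, 0.0], [0.002, -1.0, 0.004]]
force: [-0.4, -0.8, -0.1]
opening: 0.803
```

Emit:
{"op": "drive_tool", "data": {"commands": [{"dx": 0, "dy": -1, "dz": 0, "wx": 0, "wy": 0, "wz": 0, "grip": 80}, {"dx": 0, "dy": -1, "dz": 0, "wx": 0, "wy": 0, "wz": 0, "grip": 80}, {"dx": 0, "dy": -0.5, "dz": -0.5, "wx": 0, "wy": 0, "wz": 0, "grip": 80}, {"dx": 0, "dy": 0, "dz": 0, "wx": 0, "wy": 0, "wz": 0, "grip": 80}, {"dx": 0, "dy": 0, "dz": 0, "wx": 0, "wy": 0, "wz": 0, "grip": 80}]}}

```text
time_s: 18.32
position: [0.6625, -0.2159, 0.2382]
tcp_rot: [[0.0, -0.003, -1.0], [1.0, 0.001, 0.0], [0.001, -1.0, 0.003]]
force: [0.3, 1.1, 0.0]
opening: 0.917
```

```bash
python3 - <<'E'
from h import *
s=bot.read_state();print(s['time_s'],s['position'],s['force'],s['opening'])
p,d,c=cap('wrist');save(p[40:300,180:460],'w6.png')
P=region(c,d,245,395,80,230);P=P[(abs(P[:,0]-.643)<.032)&(abs(P[:,1]+.2135)<.032)]
for lo,hi in((.055,.07),(.085,.11)):
    Q=P[(P[:,2]>lo)&(P[:,2]<hi)];print(lo,len(Q),np.median(Q,0).round(4),Q.max(0).round(4),cv2.minEnclosingCircle(Q[:,:2].astype(np.float32)))
E
```

```text
18.325 [ 0.66248071 -0.21587228  0.23816209] [0.31912974 1.07110922 0.02828971] 0.917134869549223
0.055 1735 [ 0.6406 -0.2153  0.0628] [ 0.668  -0.1905  0.0698] ((0.6435041427612305, -0.21503189206123352), 0.02509963884949684)
0.085 225 [ 0.6424 -0.2136  0.0958] [ 0.6509 -0.2067  0.1034] ((0.6446042656898499, -0.21359211206436157), 0.007044763769954443)
```

View pics/w6.png

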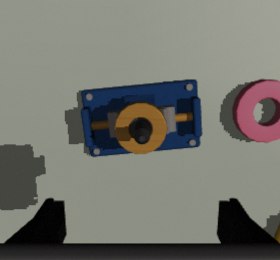

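The brass ring lies flat on the shoulder, top at 62.8 mm, round the post. On to the blue ring.

Emit:
{"op": "drive_tool", "data": {"commands": [{"dx": 1, "dy": 0, "dz": 0.2, "wx": 0, "wy": 0, "wz": 0, "grip": 80}, {"dx": 1, "dy": 0, "dz": 0.2, "wx": 0, "wy": 0, "wz": 0, "grip": 80}, {"dx": 1, "dy": 0, "dz": 0.2, "wx": 0, "wy": 0, "wz": 0, "grip": 80}, {"dx": 1, "dy": 0, "dz": 0.2, "wx": 0, "wy": 0, "wz": 0, "grip": 80}, {"dx": 1, "dy": 0, "dz": 0.1, "wx": 0, "wy": 0, "wz": 0, "grip": 80}, {"dx": 1, "dy": 0, "dz": 0, "wx": 0, "wy": 0, "wz": 0, "grip": 80}, {"dx": 1, "dy": 0, "dz": 0, "wx": 0, "wy": 0, "wz": 0, "grip": 80}, {"dx": 1, "dy": 0, "dz": 0, "wx": 0, "wy": 0, "wz": 0, "grip": 80}]}}

```text
time_s: 19.38
position: [0.6263, 0.1046, 0.238]
tcp_rot: [[0.001, -0.004, -1.0], [1.0, -0.0, 0.001], [-0.0, -1.0, 0.004]]
force: [0.7, 0.3, -0.6]
opening: 0.92
```

Emit:
{"op": "drive_tool", "data": {"commands": [{"dx": 1, "dy": 0, "dz": 0, "wx": 0, "wy": 0, "wz": 0, "grip": 80}, {"dx": 1, "dy": 0, "dz": 0, "wx": 0, "wy": 0, "wz": 0, "grip": 80}, {"dx": 1, "dy": 0, "dz": 0, "wx": 0, "wy": 0, "wz": 0, "grip": 80}, {"dx": 0, "dy": 0, "dz": 0, "wx": 0, "wy": 0, "wz": 0, "grip": 80}, {"dx": 0, "dy": 0, "dz": 0, "wx": 0, "wy": 0, "wz": 0, "grip": 80}, {"dx": 0, "dy": 0, "dz": 0, "wx": 0, "wy": 0, "wz": 0, "grip": 80}]}}

```text
time_s: 20.12
position: [0.6277, 0.2221, 0.2392]
tcp_rot: [[0.002, -0.001, -1.0], [1.0, -0.001, 0.002], [-0.001, -1.0, 0.001]]
force: [0.5, -0.1, -0.6]
opening: 0.917
```

```bash
python3 - <<'E'
from h import *
s=bot.read_state();print(s['time_s'],s['position'],s['tcp_rot'].round(3).tolist(),s['opening'])
p,d,c=cap('wrist')
for k in('blue','red'):
  for b in blobs(p,k,150): print(k,b.mean(0),cv2.minEnclosingCircle(onz(c,b,.015)[:,:2].astype(np.float32)),onz(c,[b.mean(0)],.015))
E
```

```text
20.125 [0.62774886 0.22207725 0.23921715] [[0.002, -0.001, -1.0], [1.0, -0.001, 0.002], [-0.001, -1.0, 0.001]] 0.9172495382587177
blue [328.52856 165.47144] ((0.6159887909889221, 0.23169781267642975), 0.027608908712863922) [[0.61547764 0.23145741 0.015     ]]
red [215.48462   17.523077] ((0.47007906436920166, 0.12220442295074463), 0.02153080329298973) [[0.47099514 0.12184479 0.015     ]]
```

Emit:
{"op": "drive_tool", "data": {"commands": [{"dx": 0.2, "dy": 0.5, "dz": 0.29, "wx": 0, "wy": 0, "wz": 0, "grip": 80}, {"dx": 0, "dy": 1, "dz": 0, "wx": 0, "wy": 0, "wz": 0, "grip": 80}, {"dx": 0, "dy": 1, "dz": 0, "wx": 0, "wy": 0, "wz": 0, "grip": 80}, {"dx": 0, "dy": 1, "dz": 0, "wx": 0, "wy": 0, "wz": 0, "grip": 80}, {"dx": 0, "dy": 0.8, "dz": 0, "wx": 0, "wy": 0, "wz": 0, "grip": 80}, {"dx": 0, "dy": 0.5, "dz": 0, "wx": 0, "wy": 0, "wz": 0, "grip": 80}, {"dx": 0, "dy": 0, "dz": 0, "wx": 0, "wy": 0, "wz": 0, "grip": 80}, {"dx": 0, "dy": 0, "dz": 0, "wx": 0, "wy": 0, "wz": 0, "grip": 80}]}}

```text
time_s: 21.18
position: [0.6174, 0.2315, 0.049]
tcp_rot: [[0.001, 0.002, -1.0], [1.0, 0.0, 0.001], [0.0, -1.0, -0.002]]
force: [0.1, -0.1, 0.1]
opening: 0.921
```

Emit:
{"op": "drive_tool", "data": {"commands": [{"dx": -0.03, "dy": 0.35, "dz": 0.02, "wx": 0, "wy": 0, "wz": 0, "grip": 80}, {"dx": 0, "dy": 0.14, "dz": 0, "wx": 0, "wy": 0, "wz": 0, "grip": 80}, {"dx": 0, "dy": 0, "dz": 0, "wx": 0, "wy": 0, "wz": 0, "grip": 65}, {"dx": 0, "dy": 0, "dz": 0, "wx": 0, "wy": 0, "wz": 0, "grip": 55}, {"dx": 0, "dy": 0, "dz": 0, "wx": 0, "wy": 0, "wz": 0, "grip": 0}, {"dx": 0, "dy": 0, "dz": 0, "wx": 0, "wy": 0, "wz": 0, "grip": 0}, {"dx": 0, "dy": 0, "dz": 0, "wx": 0, "wy": 0, "wz": 0, "grip": 0}, {"dx": 0, "dy": 0, "dz": 0, "wx": 0, "wy": 0, "wz": 0, "grip": 0}]}}

```text
time_s: 22.18
position: [0.6158, 0.2305, 0.0284]
tcp_rot: [[0.0, 0.001, -1.0], [1.0, 0.0, 0.0], [0.0, -1.0, -0.001]]
force: [-0.2, -0.1, 1.5]
opening: 0.636
```

Emit:
{"op": "drive_tool", "data": {"commands": [{"dx": 0, "dy": -0.5, "dz": 0, "wx": 0, "wy": 0, "wz": 0, "grip": 0}, {"dx": 0, "dy": -1, "dz": 0, "wx": 0, "wy": 0, "wz": 0, "grip": 0}, {"dx": -0.5, "dy": -1, "dz": 0, "wx": 0, "wy": 0, "wz": 0, "grip": 0}, {"dx": -1, "dy": -1, "dz": 0, "wx": 0, "wy": 0, "wz": 0, "grip": 0}, {"dx": -1, "dy": -0.8, "dz": -0.2, "wx": 0, "wy": 0, "wz": 0, "grip": 0}, {"dx": -1, "dy": 0, "dz": -0.2, "wx": 0, "wy": 0, "wz": 0, "grip": 0}, {"dx": -1, "dy": 0, "dz": -0.2, "wx": 0, "wy": 0, "wz": 0, "grip": 0}, {"dx": -1, "dy": 0, "dz": -0.1, "wx": 0, "wy": 0, "wz": 0, "grip": 0}]}}

```text
time_s: 23.18
position: [0.6438, 0.009, 0.2018]
tcp_rot: [[0.0, 0.002, -1.0], [1.0, -0.0, 0.0], [-0.0, -1.0, -0.002]]
force: [0.6, 1.1, 0.3]
opening: 0.633
```

Emit:
{"op": "drive_tool", "data": {"commands": [{"dx": -1, "dy": 0, "dz": 0, "wx": 0, "wy": 0, "wz": 0, "grip": 0}, {"dx": -1, "dy": 0, "dz": 0, "wx": 0, "wy": 0, "wz": 0, "grip": 0}, {"dx": -1, "dy": 0, "dz": 0, "wx": 0, "wy": 0, "wz": 0, "grip": 0}, {"dx": -1, "dy": 0, "dz": 0, "wx": 0, "wy": 0, "wz": 0, "grip": 0}, {"dx": -1, "dy": 0, "dz": 0, "wx": 0, "wy": 0, "wz": 0, "grip": 0}, {"dx": -0.65, "dy": 0, "dz": 0, "wx": 0, "wy": 0, "wz": 0, "grip": 0}, {"dx": 0, "dy": 0, "dz": 0, "wx": 0, "wy": 0, "wz": 0, "grip": 0}, {"dx": 0, "dy": 0, "dz": 0, "wx": 0, "wy": 0, "wz": 0, "grip": 0}]}}

```text
time_s: 24.18
position: [0.6432, -0.2144, 0.2003]
tcp_rot: [[-0.0, -0.001, -1.0], [1.0, 0.001, -0.0], [0.001, -1.0, 0.001]]
force: [-1.3, 0.8, -1.1]
opening: 0.637
```

Emit:
{"op": "drive_tool", "data": {"commands": [{"dx": 0, "dy": 0, "dz": 0, "wx": 0, "wy": 0, "wz": 0, "grip": 0}, {"dx": 0, "dy": 0, "dz": 0, "wx": 0, "wy": 0, "wz": 0, "grip": 0}, {"dx": 0, "dy": 0, "dz": 0, "wx": 0, "wy": 0, "wz": 0, "grip": 0}]}}

```text
time_s: 24.55
position: [0.6435, -0.2149, 0.2002]
tcp_rot: [[-0.001, -0.0, -1.0], [1.0, 0.0, -0.001], [0.0, -1.0, 0.0]]
force: [0.5, 0.6, -0.5]
opening: 0.63
```

```bash
python3 - <<'E'
from h import *
s=bot.read_state();print(s['time_s'],s['position'],s['force'],s['opening'])
p,d,c=cap('wrist');save(p[60:320,160:480],'w7.png')
E
```

```text
24.55 [ 0.64354331 -0.21489625  0.2001601 ] [ 0.49941532  0.64611413 -0.48134622] 0.6298582474202584
```

View pics/w7.png

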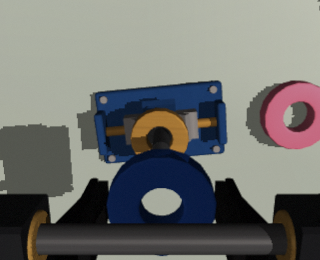

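The blue ring is held level, with its bore (crop column ~161) lined up with the post (~160). Lowering.

Emit:
{"op": "drive_tool", "data": {"commands": [{"dx": -0.02, "dy": 0.5, "dz": -0.01, "wx": 0, "wy": 0, "wz": 0, "grip": 0}, {"dx": 0, "dy": 0.7, "dz": 0, "wx": 0, "wy": 0, "wz": 0, "grip": 0}, {"dx": 0, "dy": 0.6, "dz": 0, "wx": 0, "wy": 0, "wz": 0, "grip": 0}, {"dx": 0, "dy": 0.5, "dz": 0, "wx": 0, "wy": 0, "wz": 0, "grip": 0}, {"dx": 0, "dy": 0.2, "dz": 0, "wx": 0, "wy": 0, "wz": 0, "grip": 0}, {"dx": 0, "dy": 0.1, "dz": 0, "wx": 0, "wy": 0, "wz": 0, "grip": 0}, {"dx": 0, "dy": 0, "dz": 0, "wx": 0, "wy": 0, "wz": 0, "grip": 0}]}}

```text
time_s: 25.48
position: [0.6443, -0.2166, 0.0966]
tcp_rot: [[0.0, 0.001, -1.0], [1.0, -0.0, 0.0], [-0.0, -1.0, -0.001]]
force: [-0.2, 0.1, -0.5]
opening: 0.631
```

Emit:
{"op": "drive_tool", "data": {"commands": [{"dx": 0, "dy": 0.08, "dz": 0, "wx": 0, "wy": 0, "wz": 0, "grip": 0}, {"dx": 0, "dy": 0, "dz": 0, "wx": 0, "wy": 0, "wz": 0, "grip": 0}, {"dx": 0, "dy": 0, "dz": 0, "wx": 0, "wy": 0, "wz": 0, "grip": 0}]}}

```text
time_s: 25.85
position: [0.6439, -0.2165, 0.0933]
tcp_rot: [[0.0, 0.0, -1.0], [1.0, -0.0, 0.0], [-0.0, -1.0, -0.0]]
force: [-0.6, 0.4, -0.8]
opening: 0.635
```

Emit:
{"op": "drive_tool", "data": {"commands": [{"dx": 0, "dy": 0.04, "dz": 0, "wx": 0, "wy": 0, "wz": 0, "grip": 0}, {"dx": 0, "dy": 0, "dz": 0, "wx": 0, "wy": 0, "wz": 0, "grip": 0}, {"dx": 0, "dy": 0, "dz": 0, "wx": 0, "wy": 0, "wz": 0, "grip": 75}, {"dx": 0, "dy": 0, "dz": 0, "wx": 0, "wy": 0, "wz": 0, "grip": 75}, {"dx": 0, "dy": 0, "dz": 0, "wx": 0, "wy": 0, "wz": 0, "grip": 75}, {"dx": 0, "dy": 0, "dz": 0, "wx": 0, "wy": 0, "wz": 0, "grip": 75}, {"dx": 0, "dy": -0.6, "dz": 0, "wx": 0, "wy": 0, "wz": 0, "grip": 75}, {"dx": 0, "dy": -1, "dz": 0, "wx": 0, "wy": 0, "wz": 0, "grip": 75}]}}

```text
time_s: 26.85
position: [0.6426, -0.2158, 0.1541]
tcp_rot: [[0.0, -0.004, -1.0], [1.0, 0.002, 0.0], [0.002, -1.0, 0.004]]
force: [0.8, -0.3, 0.2]
opening: 0.853
```

Emit:
{"op": "drive_tool", "data": {"commands": [{"dx": 0, "dy": -1, "dz": 0, "wx": 0, "wy": 0, "wz": 0, "grip": 70}, {"dx": 0, "dy": -1, "dz": 0, "wx": 0, "wy": 0, "wz": 0, "grip": 70}, {"dx": 0, "dy": 0, "dz": -0.5, "wx": 0, "wy": 0, "wz": 0, "grip": 70}, {"dx": 0, "dy": 0, "dz": 0, "wx": 0, "wy": 0, "wz": 0, "grip": 70}, {"dx": 0, "dy": 0, "dz": 0, "wx": 0, "wy": 0, "wz": 0, "grip": 70}]}}

```text
time_s: 27.48
position: [0.6627, -0.216, 0.2342]
tcp_rot: [[0.0, -0.003, -1.0], [1.0, 0.001, 0.0], [0.001, -1.0, 0.003]]
force: [-0.7, 0.1, 0.4]
opening: 0.806
```

```bash
python3 - <<'E'
from h import *
s=bot.read_state();print(s['time_s'],s['position'],s['force'],s['opening'])
p,d,c=cap('wrist');save(p[40:300,180:460],'w8.png')
P=region(c,d,245,395,80,230);P=P[(abs(P[:,0]-.643)<.036)&(abs(P[:,1]+.2135)<.036)]
for lo,hi in((.07,.084),(.085,.11)):
    Q=P[(P[:,2]>lo)&(P[:,2]<hi)];print(lo,len(Q),np.median(Q,0).round(4),Q.max(0).round(4),cv2.minEnclosingCircle(Q[:,:2].astype(np.float32)))
E
```

```text
27.475 [ 0.66267765 -0.21600346  0.23417209] [-0.65135762  0.12222539  0.36542658] 0.8055236332810569
0.07 2610 [ 0.6425 -0.2146  0.0778] [ 0.6714 -0.1878  0.0836] ((0.6443828344345093, -0.2147592008113861), 0.027962280437350273)
0.085 231 [ 0.6423 -0.2138  0.0958] [ 0.651  -0.207   0.1036] ((0.6446877717971802, -0.2137661576271057), 0.0069613028317689896)
```

View pics/w8.png

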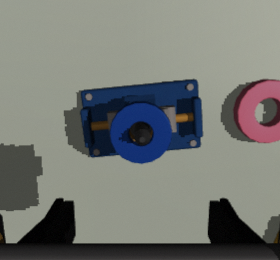

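The blue ring is flat on the brass, top at 77.8 mm, and centred. On to the red ring.

Emit:
{"op": "drive_tool", "data": {"commands": [{"dx": 1, "dy": 0, "dz": 0.6, "wx": 0, "wy": 0, "wz": 0, "grip": 70}, {"dx": 1, "dy": 0, "dz": 0.6, "wx": 0, "wy": 0, "wz": 0, "grip": 70}, {"dx": 1, "dy": 0, "dz": 0.6, "wx": 0, "wy": 0, "wz": 0, "grip": 70}, {"dx": 1, "dy": 0, "dz": 0.6, "wx": 0, "wy": 0, "wz": 0, "grip": 70}, {"dx": 1, "dy": 0, "dz": 0.6, "wx": 0, "wy": 0, "wz": 0, "grip": 65}, {"dx": 1, "dy": 0, "dz": 0.6, "wx": 0, "wy": 0, "wz": 0, "grip": 60}, {"dx": 1, "dy": 0, "dz": 0.6, "wx": 0, "wy": 0, "wz": 0, "grip": 60}, {"dx": 1, "dy": 0, "dz": 0.5, "wx": 0, "wy": 0, "wz": 0, "grip": 60}]}}

```text
time_s: 28.52
position: [0.4739, 0.1046, 0.2349]
tcp_rot: [[0.001, -0.002, -1.0], [1.0, 0.0, 0.001], [0.0, -1.0, 0.002]]
force: [0.9, 0.3, -0.3]
opening: 0.691
```

Emit:
{"op": "drive_tool", "data": {"commands": [{"dx": 0.38, "dy": 0, "dz": 0, "wx": 0, "wy": 0, "wz": 0, "grip": 60}, {"dx": 0, "dy": 0, "dz": 0, "wx": 0, "wy": 0, "wz": 0, "grip": 60}, {"dx": 0, "dy": 0, "dz": 0, "wx": 0, "wy": 0, "wz": 0, "grip": 60}, {"dx": 0, "dy": 0, "dz": 0, "wx": 0, "wy": 0, "wz": 0, "grip": 60}]}}

```text
time_s: 29.02
position: [0.4766, 0.1177, 0.2352]
tcp_rot: [[0.002, 0.0, -1.0], [1.0, -0.0, 0.002], [-0.0, -1.0, -0.0]]
force: [-0.2, 0.1, 0.0]
opening: 0.692
```

```bash
python3 - <<'E'
from h import *
s=bot.read_state();print(s['time_s'],s['position'],s['tcp_rot'].round(3).tolist(),s['opening'])
p,d,c=cap('wrist')
for b in blobs(p,'red',150): print(b.mean(0),cv2.minEnclosingCircle(onz(c,b,.015)[:,:2].astype(np.float32)),onz(c,[b.mean(0)],.015))
E
```

```text
29.025 [0.47662136 0.11770105 0.23521753] [[0.002, 0.0, -1.0], [1.0, -0.0, 0.002], [-0.0, -1.0, -0.0]] 0.692009823558861
[322.46225 170.00943] ((0.4693189859390259, 0.12097008526325226), 0.020831827074289322) [[0.468852   0.12057047 0.015     ]]
```

Emit:
{"op": "drive_tool", "data": {"commands": [{"dx": 0.04, "dy": 0.5, "dz": 0.18, "wx": 0, "wy": 0, "wz": 0, "grip": 60}, {"dx": 0, "dy": 1, "dz": 0, "wx": 0, "wy": 0, "wz": 0, "grip": 60}, {"dx": 0, "dy": 1, "dz": 0, "wx": 0, "wy": 0, "wz": 0, "grip": 60}, {"dx": 0, "dy": 1, "dz": 0, "wx": 0, "wy": 0, "wz": 0, "grip": 60}, {"dx": 0, "dy": 0.7, "dz": 0, "wx": 0, "wy": 0, "wz": 0, "grip": 60}, {"dx": 0, "dy": 0.5, "dz": 0, "wx": 0, "wy": 0, "wz": 0, "grip": 60}, {"dx": 0, "dy": 0, "dz": 0, "wx": 0, "wy": 0, "wz": 0, "grip": 60}, {"dx": 0, "dy": 0, "dz": 0, "wx": 0, "wy": 0, "wz": 0, "grip": 60}]}}

```text
time_s: 30.08
position: [0.4693, 0.1201, 0.0478]
tcp_rot: [[0.001, 0.001, -1.0], [1.0, -0.0, 0.001], [-0.0, -1.0, -0.001]]
force: [1.0, 1.1, -0.1]
opening: 0.689
```

Emit:
{"op": "drive_tool", "data": {"commands": [{"dx": -0.02, "dy": 0.35, "dz": 0, "wx": 0, "wy": 0, "wz": 0, "grip": 60}, {"dx": 0, "dy": 0.13, "dz": 0, "wx": 0, "wy": 0, "wz": 0, "grip": 60}, {"dx": 0, "dy": 0, "dz": 0, "wx": 0, "wy": 0, "wz": 0, "grip": 52}, {"dx": 0, "dy": 0, "dz": 0, "wx": 0, "wy": 0, "wz": 0, "grip": 44}, {"dx": 0, "dy": 0, "dz": 0, "wx": 0, "wy": 0, "wz": 0, "grip": 0}, {"dx": 0, "dy": 0, "dz": 0, "wx": 0, "wy": 0, "wz": 0, "grip": 0}, {"dx": 0, "dy": 0, "dz": 0, "wx": 0, "wy": 0, "wz": 0, "grip": 0}, {"dx": 0, "dy": 0, "dz": 0, "wx": 0, "wy": 0, "wz": 0, "grip": 0}]}}

```text
time_s: 31.08
position: [0.4688, 0.1196, 0.0283]
tcp_rot: [[0.0, 0.0, -1.0], [1.0, 0.0, 0.0], [0.0, -1.0, -0.0]]
force: [0.1, 0.8, 1.5]
opening: 0.473
```

Emit:
{"op": "drive_tool", "data": {"commands": [{"dx": 0, "dy": -0.5, "dz": 0, "wx": 0, "wy": 0, "wz": 0, "grip": 0}, {"dx": 0, "dy": -1, "dz": 0, "wx": 0, "wy": 0, "wz": 0, "grip": 0}, {"dx": 0, "dy": -1, "dz": 0, "wx": 0, "wy": 0, "wz": 0, "grip": 0}, {"dx": -0.4, "dy": -1, "dz": -0.37, "wx": 0, "wy": 0, "wz": 0, "grip": 0}, {"dx": -1, "dy": -1, "dz": -0.5, "wx": 0, "wy": 0, "wz": 0, "grip": 0}, {"dx": -1, "dy": 0, "dz": -0.5, "wx": 0, "wy": 0, "wz": 0, "grip": 0}, {"dx": -1, "dy": 0, "dz": -0.5, "wx": 0, "wy": 0, "wz": 0, "grip": 0}, {"dx": -1, "dy": 0, "dz": -0.5, "wx": 0, "wy": 0, "wz": 0, "grip": 0}]}}

```text
time_s: 32.08
position: [0.5636, -0.0576, 0.2082]
tcp_rot: [[0.0, -0.0, -1.0], [1.0, 0.0, 0.0], [0.0, -1.0, 0.0]]
force: [0.2, 0.2, -0.1]
opening: 0.468
```

Emit:
{"op": "drive_tool", "data": {"commands": [{"dx": -1, "dy": 0, "dz": -0.5, "wx": 0, "wy": 0, "wz": 0, "grip": 0}, {"dx": -1, "dy": 0, "dz": -0.5, "wx": 0, "wy": 0, "wz": 0, "grip": 0}, {"dx": -1, "dy": 0, "dz": -0.5, "wx": 0, "wy": 0, "wz": 0, "grip": 0}, {"dx": -1, "dy": 0, "dz": -0.5, "wx": 0, "wy": 0, "wz": 0, "grip": 0}, {"dx": 0, "dy": 0, "dz": 0, "wx": 0, "wy": 0, "wz": 0, "grip": 0}, {"dx": 0, "dy": 0, "dz": 0, "wx": 0, "wy": 0, "wz": 0, "grip": 0}, {"dx": 0, "dy": 0, "dz": 0, "wx": 0, "wy": 0, "wz": 0, "grip": 0}, {"dx": 0, "dy": 0, "dz": 0, "wx": 0, "wy": 0, "wz": 0, "grip": 0}]}}

```text
time_s: 33.08
position: [0.6431, -0.2152, 0.2083]
tcp_rot: [[-0.001, -0.0, -1.0], [1.0, 0.0, -0.001], [0.0, -1.0, 0.0]]
force: [0.2, 0.1, -0.3]
opening: 0.468
```

Emit:
{"op": "drive_tool", "data": {"commands": [{"dx": 0, "dy": 0, "dz": 0, "wx": 0, "wy": 0, "wz": 0, "grip": 0}, {"dx": 0, "dy": 0, "dz": 0, "wx": 0, "wy": 0, "wz": 0, "grip": 0}]}}

```text
time_s: 33.33
position: [0.6435, -0.2161, 0.2083]
tcp_rot: [[-0.0, 0.0, -1.0], [1.0, -0.0, -0.0], [-0.0, -1.0, -0.0]]
force: [0.3, -0.4, -0.5]
opening: 0.467
```

```bash
python3 - <<'E'
from h import *
s=bot.read_state();print(s['time_s'],s['position'],s['force'],s['opening'])
p,d,c=cap('wrist');save(p[60:320,160:480],'w9.png')
E
```

```text
33.325 [ 0.64345441 -0.21607091  0.2083045 ] [ 0.27908052 -0.44360119 -0.48217349] 0.4667092843554666
```

View pics/w9.png

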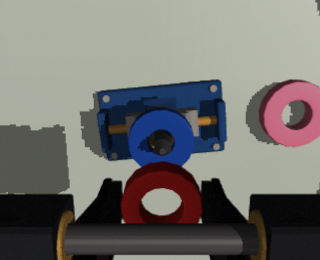

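The red ring is level and in line with the post (crop columns ~161 and ~160). Lowering.

Emit:
{"op": "drive_tool", "data": {"commands": [{"dx": 0.01, "dy": 0.5, "dz": 0, "wx": 0, "wy": 0, "wz": 0, "grip": 0}, {"dx": 0, "dy": 0.6, "dz": 0, "wx": 0, "wy": 0, "wz": 0, "grip": 0}, {"dx": 0, "dy": 0.5, "dz": 0, "wx": 0, "wy": 0, "wz": 0, "grip": 0}, {"dx": 0, "dy": 0.4, "dz": 0, "wx": 0, "wy": 0, "wz": 0, "grip": 0}, {"dx": 0, "dy": 0.3, "dz": 0, "wx": 0, "wy": 0, "wz": 0, "grip": 0}, {"dx": 0, "dy": 0.1, "dz": 0, "wx": 0, "wy": 0, "wz": 0, "grip": 0}, {"dx": 0, "dy": 0, "dz": 0, "wx": 0, "wy": 0, "wz": 0, "grip": 0}, {"dx": 0, "dy": 0, "dz": 0, "wx": 0, "wy": 0, "wz": 0, "grip": 0}]}}

```text
time_s: 34.38
position: [0.644, -0.2163, 0.1129]
tcp_rot: [[0.0, 0.001, -1.0], [1.0, -0.001, 0.0], [-0.001, -1.0, -0.001]]
force: [-0.6, 0.8, 0.1]
opening: 0.473
```

Emit:
{"op": "drive_tool", "data": {"commands": [{"dx": 0, "dy": 0.08, "dz": 0, "wx": 0, "wy": 0, "wz": 0, "grip": 0}, {"dx": 0, "dy": 0.06, "dz": 0, "wx": 0, "wy": 0, "wz": 0, "grip": 0}, {"dx": 0, "dy": 0, "dz": 0, "wx": 0, "wy": 0, "wz": 0, "grip": 0}, {"dx": 0, "dy": 0, "dz": 0, "wx": 0, "wy": 0, "wz": 0, "grip": 0}]}}

```text
time_s: 34.88
position: [0.6434, -0.216, 0.1065]
tcp_rot: [[0.0, -0.0, -1.0], [1.0, 0.0, 0.0], [0.0, -1.0, 0.0]]
force: [-0.1, 0.3, 0.1]
opening: 0.471
```

Emit:
{"op": "drive_tool", "data": {"commands": [{"dx": 0, "dy": 0.01, "dz": 0, "wx": 0, "wy": 0, "wz": 0, "grip": 0}, {"dx": 0, "dy": 0, "dz": 0, "wx": 0, "wy": 0, "wz": 0, "grip": 0}, {"dx": 0, "dy": 0, "dz": 0, "wx": 0, "wy": 0, "wz": 0, "grip": 62}, {"dx": 0, "dy": 0, "dz": 0, "wx": 0, "wy": 0, "wz": 0, "grip": 62}, {"dx": 0, "dy": 0, "dz": 0, "wx": 0, "wy": 0, "wz": 0, "grip": 62}, {"dx": 0, "dy": 0, "dz": 0, "wx": 0, "wy": 0, "wz": 0, "grip": 62}, {"dx": 0, "dy": -0.6, "dz": 0, "wx": 0, "wy": 0, "wz": 0, "grip": 62}, {"dx": 0, "dy": -1, "dz": 0, "wx": 0, "wy": 0, "wz": 0, "grip": 62}]}}

```text
time_s: 35.88
position: [0.6422, -0.2154, 0.1689]
tcp_rot: [[0.0, -0.004, -1.0], [1.0, 0.002, 0.0], [0.002, -1.0, 0.004]]
force: [1.0, -1.5, -0.0]
opening: 0.709
```

Emit:
{"op": "drive_tool", "data": {"commands": [{"dx": 0, "dy": -1, "dz": 0, "wx": 0, "wy": 0, "wz": 0, "grip": 70}, {"dx": 0, "dy": -0.6, "dz": 0, "wx": 0, "wy": 0, "wz": 0, "grip": 70}, {"dx": 0, "dy": 0, "dz": -0.5, "wx": 0, "wy": 0, "wz": 0, "grip": 70}, {"dx": 0, "dy": 0, "dz": 0, "wx": 0, "wy": 0, "wz": 0, "grip": 70}, {"dx": 0, "dy": 0, "dz": 0, "wx": 0, "wy": 0, "wz": 0, "grip": 70}, {"dx": 0, "dy": 0, "dz": 0, "wx": 0, "wy": 0, "wz": 0, "grip": 70}]}}

```text
time_s: 36.62
position: [0.6625, -0.2158, 0.2334]
tcp_rot: [[0.0, -0.002, -1.0], [1.0, 0.001, 0.0], [0.001, -1.0, 0.002]]
force: [-0.2, -0.8, -0.7]
opening: 0.806
```

```bash
python3 - <<'E'
from h import *
s=bot.read_state();print(s['time_s'],s['position'],s['force'],s['opening'])
p,d,c=cap('wrist');a=p[40:300,180:460]
P=region(c,d,245,395,80,230);P=P[(abs(P[:,0]-.643)<.036)&(abs(P[:,1]+.2135)<.036)]
for lo,hi in((.07,.083),(.087,.097),(.098,.11)):
    Q=P[(P[:,2]>lo)&(P[:,2]<hi)];print(lo,len(Q),np.median(Q,0).round(4),Q.max(0).round(4),cv2.minEnclosingCircle(Q[:,:2].astype(np.float32)))
p,d,c=cap('side');b=cv2.resize(p[120:206,280:373],(280,260),interpolation=cv2.INTER_CUBIC)
save(np.hstack([a,b]),'w10.png')
for n in('top','side'):
    q,_,c=cap(n);q0=np.load(n+'0.npz')['p']
    for k in('brass',):
        f=lambda im:[x.mean(0).round(1).tolist() for x in blobs(im,k,40,2500)]
        print(n,f(q0),f(q))
E
```

```text
36.625 [ 0.66252109 -0.21583258  0.23336803] [-0.1933373  -0.82538536 -0.74210801] 0.8056387898362162
0.07 1231 [ 0.6374 -0.2162  0.0778] [ 0.6724 -0.1877  0.083 ] ((0.6445057392120361, -0.21474163234233856), 0.027975060045719147)
0.087 1515 [ 0.6425 -0.2145  0.0927] [ 0.6641 -0.1941  0.097 ] ((0.6440558433532715, -0.21439923346042633), 0.021079912781715393)
0.098 80 [ 0.6439 -0.2137  0.1007] [ 0.6483 -0.2095  0.103 ] ((0.6448407769203186, -0.21366547048091888), 0.004588852170854807)
top [[205.6999969482422, 257.70001220703125], [336.8999938964844, 223.0], [320.70001220703125, 187.8000030517578], [344.20001220703125, 128.39999389648438]] [[450.8999938964844, 254.6999969482422], [205.6999969482422, 257.79998779296875], [336.8999938964844, 223.0], [344.20001220703125, 128.39999389648438]]
side [[383.8999938964844, 352.6000061035156], [312.8999938964844, 223.8000030517578], [357.29998779296875, 214.60000610351562], [249.6999969482422, 194.3000030517578], [403.6000061035156, 126.5], [414.79998779296875, 27.700000762939453]] [[381.3999938964844, 356.3999938964844], [357.3999938964844, 214.89999389648438], [251.8000030517578, 196.3000030517578], [403.20001220703125, 127.0], [416.79998779296875, 24.700000762939453]]
```

View pics/w10.png

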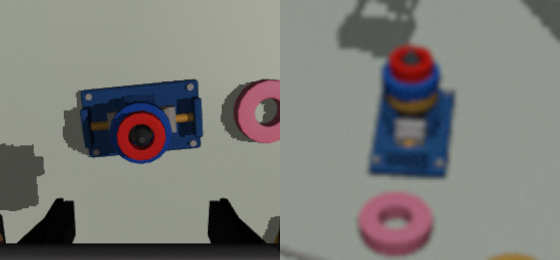

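The stack is brass, blue, red, flat and centred, with the red top at 92.7 mm (expected 93). The carton and screwdriver blobs in the top view haven't moved.

```bash
python3 -c "
from h import *
print(workorder.hand_in())"
```

```text
the job is handed in; nothing more can be done
None
```

The job is done and handed in at about 37 s of the 106 s allowed. The spindle stands home in the clamp, with the brass, blue and red rings stacked flat over its post in that order.

- **Spindle:** I pressed it until the force rose to about 13 N with no further travel. Its underside was then at 12.0 mm, which is the well floor. I let go only after that. The shoulder top then measured 47.9 mm (48 expected) and the post was upright.
- **Rings:** The ring tops measured 62.8, 77.8 and 92.7 mm (63, 78 and 93 expected), each within about 1 mm of the post's axis. The gripper was clear above the stack at hand-in.
- **Bystanders:** In the top view the carton and screwdriver did not shift. In the side view their outlines moved 2 to 5 pixels; I put that down to the arm and its shadow having moved, but did not check it. The bottle's outline in the side view stayed within a pixel.
- **Disagreements:** The wrist camera read about 1.5 to 2 mm off the gripper in y, and I corrected for it. My first move calls were refused for missing keys, with no effect on the scene.
- **Jaw travel:** I could not read it directly. That the jaws closed on the shank is inferred from the spindle's height and its staying upright after release.

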